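# Open a small engine's air cleaner and take out the clogged filter

### The arm

A 7-joint arm with a two-finger parallel gripper is mounted at the origin on the work surface. World frame = base frame: x ahead of the robot, y to its left, z up, the work surface at z = 0. Lengths are in m, angles in rad, forces in N, time in s.
With the tool pointing down it reaches from about 0.425 to 0.825 m from the base axis. Payload 3.6 kg.
Tool frame: the origin (TCP) lies midway between the tips of the shut fingers; the grasp point (between the pads) lies 19 mm behind it; z points along the fingers, y is the line along which they close (so a half turn about z gives the same grasp; the last joint's range is limited). The gripper opens to 93 mm and grips with 3 to 60 N. Pads are 15 mm wide; open, the fingers measure 128 mm over their backs; the gripper's body (75 mm by 188 mm) begins 65 mm behind the grasp point.
Start: joints at [-1.296, 0.615, -0.013, 1.423, 0.008, 1.103, -0.04], TCP at [0.193, 0.621, 0.194] pointing down, gripper open.
Joint ranges: [-3.12, 3.12], [-0.3, 2.06], [-1.34, 1.32], [0.26, 2.42], [-1.36, 4.5], [0.01, 1.98], [-2.84, 2.84]. Speed limits (rad/s): [2.79, 2.79, 3.14, 3.14, 3.14, 3.14, 3.14].

### API

Orientations are given as a unit quaternion [x, y, z, w].
In Python, from workcell import bot gives the robot as it stands.
- The arm moves only by the tool jog_arm, never from a script. Its argument "series" is a list of rows, each a list of 3 entries, a list of its own where there are three numbers: the shift along the tool's x, y, z in m, then the turn, a rotation vector about the tool's x, y, z in rad, then the finger opening in m, from 0 to 0.093. In form: [[[dx, dy, dz], [rx, ry, rz], claw], ...]. A call has 1 to 5 rows; each row shifts and turns the commanded pose from where the row before left it, along the tool's axes as they then stand; what a row does not reach is not made up. A row lasts 1/12 s, in which the tool goes at most 41.7 mm and 7.16 degrees, less where a joint would pass 70% of its speed; a pose out of reach is approached as far as the arm can. A call with a gripper value outside its range is refused whole. The fingers move at their own pace and stop on an object; the grip force is fixed at half the most. Time passes only in rows, so rows that do not move let the fingers close. It gives the time, the measured TCP pose, the force, the opening and the grip force at its end, in the units of the state.
- bot.observe(): the state, without advancing time (a new reading comes with each control period).
- bot.grab_frame(name): name is "side" or "top"; returns the picture (480x640x3 uint8, red, green, blue); there is no depth.
- bot.camera_model(name): a dict with "mtx" (3x3 intrinsics, pixels), "eye" and "orientation" of the camera in the world. Camera axes: x right, y down, z forward; pixel columns grow to the right and rows downward; lengths in m; the calibration is good to about 2 mm. A picture is of the moment at which its call begins. camera_model takes no time and is no camera call.
- bot.sign_off(): hands the job in; it is judged then, once.
Trained networks look in the newest picture that a camera, given by its name, has taken for a name from the list of things; names that differ only in an ending like _2 or _b are one class to them, and where a whole thing is asked for, a point or a joint stands for the part that bears it (a point fixed in the world has none). Each returns a list of dicts, best first, with "p" (0 to 1); they miss things now and then, are a little off and sometimes report something else, mostly with a low value. They report only what shows in the picture. A call takes as long as a camera call.
- bot.find_in(name, camera): "centre" ([x, y, z] in m, in world coordinates, good to about 4 mm: the middle of the surface that is visible of it).
The state is a dict: "time": time; "joint_pos": joint angles; "dq": joint speeds; "joint_efforts": joint torques, N m; "tool_pos": TCP position; "orientation": TCP orientation; "ft_force": force on the tool from outside, world axes, zero at the start; "wrist_torque": the same for the moment, N m; "gripper_width": finger opening in m; "finger_force": force on a finger pad.
Only numpy, scipy, OpenCV 4.12 (cv2) and the standard library are available. Lean on these libraries where they do the work, as an engineer would, in place of code of your own. Each camera call takes 0.05 s, during which the arm holds its last target. There are 200 camera calls.

### The job

Press the yellow catch on the engine's air cleaner and let the black cover spring fully open by itself, without touching the cover on its way up. Then lift out the clogged filter cartridge (it has a pull tab) and set it down flat, tab up, in the blue tray without dropping it. Leave the cover open and do not disturb the other things on the bench.

Things in the scene. Friction and masses are not known exactly. Their poses are not given: they have to be found in the camera images.
- engine: Red and grey four-stroke engine, tank off, fixed on two timber bearers. Origin on the bench straight below the middle of the black air box; x along the cover's hinge, y from the air box towards the engine block, z up. The block (up to 291 mm high) stands at y = +120 to +403 mm, x = -152 to +160 mm; the carburettor (193 mm high) lies between it and the air box.
- airbox_rim (a point): Centre of the air box's open top, 200 mm above the bench (axes as the engine's). Black box 146 (x) by 108 (y) mm outside, 138 by 100 mm inside, walls 4 mm; the filter's seat lies 24 mm below this point. The shut cover measures 152 by 112 mm, its top 32 mm above this point, its hinge at y = +60 mm, 3 mm above the rim.
- cover (a joint): Opening angle of the black plastic air cleaner cover, rad: 0 shut and held by the catch, 2.0 fully open, leaning back towards the engine at its stop. Sprung: once the catch lets go it swings up by itself in about 1 s and stays open. Its free edge rises on a circle of 120 mm radius about the hinge, away from the catch.
- cover_edge (a point): Middle of the upper edge of the cover's free (catch) side, moves with the cover.
- catch (a joint): Angle of the yellow rocker catch, rad: 0 at rest, 0.36 fully pressed; it lets go of the cover at about 0.15 and springs back when left. Its pivot runs along engine x.
- catch_pad (a point): Pressing point on top of the yellow catch's thumb pad (44 mm along engine x, 48 along y), at engine y = -106 mm, 193 mm above the bench, 50 mm outside the shut cover's free edge. Push down: lets go after about 4 mm (3 to 4 N), stops at 8 to 9 mm (5 N). A gripper body overhanging the box less than 110 mm above its rim is hit by the cover; one narrow along engine y stays clear.
- cartridge: Clogged panel filter: orange frame with beige pleats, 130 (x) by 92 (y) by 24 mm, 120 g or so, lying loose in the air box with 4 mm play all round, its axes parallel to the engine's. Origin at the centre of its underside, z up.
- cartridge_tab (a point): Middle of the top edge of the cartridge's moulded pull tab, 44 mm above its underside. The tab is a flat upright rib in the middle of the cartridge, 10 mm thick (cartridge x), 44 mm long (cartridge y), standing 20 mm above the frame.
- blue_tray: Blue plastic tray fixed on the bench, 240 (x) by 170 (y) by 40 mm high, walls and floor 4 mm thick, open on top. Origin at the centre of its underside.
- steel_tray: Bright steel tray of the same size and shape as the blue one; holds a spark plug. Not to be used. Origin at the centre of its underside.
- spark_plug: Spark plug, 18 mm hexagon, about 80 mm long, lying loose in the steel tray. Bystander.
- spray_can: Spray can, 66 mm in diameter, 190 mm tall, standing loose on the bench beyond the trays. Bystander.
- screwdriver: Screwdriver lying loose on the bench beyond the trays. Bystander.

How it is judged:
On the way, in this order (a step that is already met when the one before it is completed fails the run):
1. the catch is pressed and the cover has sprung fully open (beyond 1.85 rad) (value of joint cover above 1.85 rad), for 0.2 s.
2. the cartridge is lifted clear of the air box (its underside above the rim) (z of cartridge in the frame of engine above 0.205 m and value of joint cover above 1.85 rad), for 0.1 s.
At the end, for the whole second after the job is handed in: The cover stands open (beyond 1.85 rad); the cartridge rests flat on the floor of the blue tray, tab up (within 0.1 rad), its underside no more than 4 mm above the tray's floor, wholly inside the walls, let go and still (value of joint cover above 1.85 rad and x of cartridge in the frame of blue_tray between -0.075 and 0.075 m and y of cartridge in the frame of blue_tray between -0.045 and 0.045 m and z of cartridge in the frame of blue_tray below 0.008 m and angle between cartridge's own z axis and vertical below 0.1 rad and linear speed of cartridge below 0.02 m/s); the robot touches nothing.
It fails at once if the robot touches the cover (more than 1 N) before it is fully open, or pushes it back (value of joint cover below 1.85 rad and contact force between any of the fingers, the arm and cover above 1 N).
It fails at once if the cartridge is dropped (faster than 0.8 m/s, a fall of about 30 mm, while no finger holds it) (linear speed of cartridge above 0.8 m/s and contact force between the fingers and cartridge below 0.1 N).
It fails at once if the spark plug is moved more than 30 mm (distance of spark_plug from where it was at the start of the episode above 0.03 m).
It fails at once if the spray can is moved more than 30 mm (distance of spray_can from where it was at the start of the episode above 0.03 m).
It fails at once if the screwdriver is moved more than 30 mm (distance of screwdriver from where it was at the start of the episode above 0.03 m).
It also fails if it takes over 48 s, if anything falls off the work surface, if the arm or the gripper's body presses on something with over 40 N, if the wrist force passes 120 N, or if a joint passes its speed limit or range.

## Working session

There is one attempt and no reset: what is moved stays moved. The work goes in short steps, Python scripts to look and compute and a tool call to move; the robot and the scene stay as the last step left them, time stands still between calls to the robot, and variables do not carry over. Pictures are saved under pics/ and viewed, at most 12 in all, crops included, and the job is handed in when it is done.

Besides the shell and the picture viewer there is one more tool, called after "Call:" by a JSON object that holds its "name" and its "arguments", one argument or row to a line. jog_arm: Moves the arm, as the interface text tells. Its arguments: {"type":"object","properties":{"series":{"type":"array","items":{"type":"array"}}},"required":["series"]}

```bash
mkdir -p pics; python3 - <<'E'
from workcell import bot
import cv2,numpy as np
for c in("top","side"):
    im=bot.grab_frame(c); cv2.imwrite(f"pics/{c}0.png",im[:,:,::-1])
    m=bot.camera_model(c); print(c,{k:np.round(v,3).tolist() for k,v in m.items()})
    for n in("engine","cover","cover_edge","catch_pad","catch","blue_tray","steel_tray","spray_can","screwdriver"):
        try: print(n,[(np.round(d["centre"],3).tolist(),round(d["p"],2)) for d in bot.find_in(n,c)][:2])
        except Exception as e: print(n,e)
s=bot.observe();print(s)
E
```

```text
top {'mtx': [[443.998, 0.0, 315.766], [0.0, 443.998, 239.735], [0.0, 0.0, 1.0]], 'eye': [0.441, -0.064, 1.089], 'orientation': [0.706, -0.704, 0.047, -0.053]}
engine [([0.429, 0.333, 0.233], 0.63)]
cover [([0.476, 0.159, 0.232], 0.84)]
cover_edge [([0.476, 0.158, 0.23], 0.9)]
catch_pad [([0.509, 0.074, 0.196], 0.85)]
catch [([0.509, 0.076, 0.193], 0.68)]
blue_tray [([0.462, -0.34, 0.0], 0.73)]
steel_tray [([0.518, -0.115, 0.005], 0.69)]
spray_can [([0.725, -0.203, 0.148], 0.83), ([0.782, 0.03, 0.02], 0.2)]
screwdriver [([0.782, 0.03, 0.018], 0.77)]
side {'mtx': [[534.179, 0.0, 321.077], [0.0, 534.179, 245.285], [0.0, 0.0, 1.0]], 'eye': [0.414, 0.568, 0.854], 'orientation': [-0.14, 0.924, -0.353, 0.051]}
engine [([0.458, 0.236, 0.23], 0.74)]
cover [([0.475, 0.175, 0.231], 0.7)]
cover_edge [([0.473, 0.174, 0.236], 0.6), ([0.46, 0.232, 0.235], 0.24)]
catch_pad [([0.504, 0.064, 0.192], 0.8)]
catch []
blue_tray [([0.454, -0.337, 0.002], 0.86)]
steel_tray [([0.529, -0.14, 0.003], 0.59)]
spray_can [([0.728, -0.19, 0.112], 0.79)]
screwdriver [([0.781, 0.041, 0.022], 0.65)]
{'time': 1.0, 'joint_pos': array([-1.29548213,  0.61490163, -0.01257214,  1.42340478,  0.00811735,
        1.10341012, -0.04041939]), 'dq': array([ 0.0006649 , -0.00029456, -0.00090538, -0.00250783,  0.00068014,
       -0.00135332,  0.00020845]), 'joint_efforts': array([-2.00174568e-04, -4.58833730e+01,  2.08405671e-01, -1.66034496e+01,
       -6.12768601e-02,  1.32236039e-02,  2.54275022e-05]), 'tool_pos': array([0.19320024, 0.62058554, 0.19363766]), 'orientation': array([ 1.50331031e-01,  9.88635716e-01, -3.61269566e-05, -7.02062451e-06]), 'ft_force': array([ 0.51933311,  0.26705953, -0.59744833]), 'wrist_torque': array([-0.01285552, -0.03292233, -0.02376216]), 'finger_force': 0.0, 'gripper_width': 0.09311373732584664}
```

View pics/top0.png

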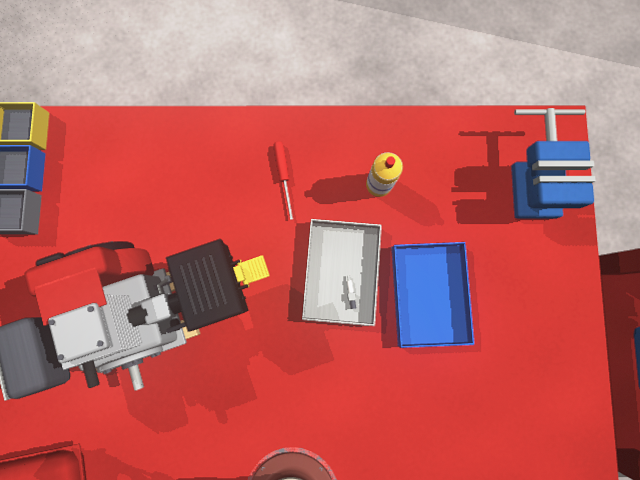

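View pics/side0.png

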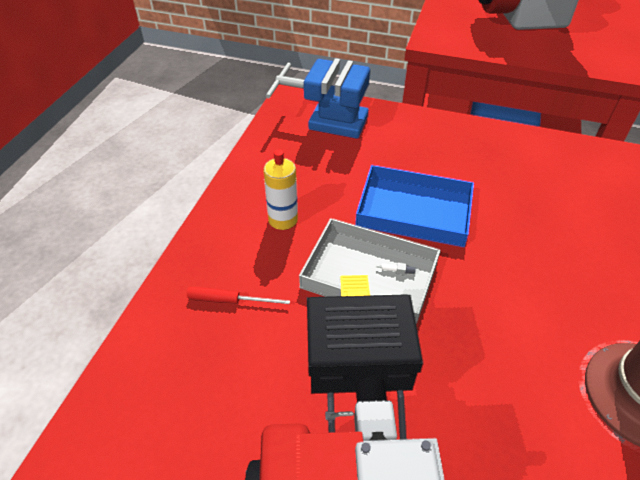

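```bash
cat > h.py <<'E'
from workcell import bot
import cv2,numpy as np
from scipy.spatial.transform import Rotation as R
def ray(c,u,v,z):
    m=bot.camera_model(c);K=np.array(m["mtx"]);e=np.array(m["eye"])
    d=R.from_quat(m["orientation"]).as_matrix()@np.linalg.inv(K)@[u,v,1]
    return e+d*(z-e[2])/d[2]
def delta(p,yang):
    "total tool-frame shift and turn about tool z to reach TCP p with tool y at world angle yang (rad), pointing down"
    s=bot.observe();Q=R.from_quat(s["orientation"]);M=Q.as_matrix()
    y=np.array([np.cos(yang),np.sin(yang),0]);z=np.array([0,0,-1.]);T=np.c_[np.cross(y,z),y,z]
    print("t",round(s["time"],2),"tcp",s["tool_pos"].round(4),"shift in tool",(M.T@(np.array(p)-s["tool_pos"])).round(4),"turn",(Q.inv()*R.from_matrix(T)).as_rotvec().round(3),"shift in target tool",(T.T@(np.array(p)-s["tool_pos"])).round(4))
E
python3 - <<'E'
import cv2,numpy as np
im=cv2.imread("pics/top0.png")
a=cv2.resize(im[225:345,155:285],None,fx=4.6,fy=4.6,interpolation=cv2.INTER_CUBIC)
cv2.imwrite("pics/crop0.png",a)
from h import ray
hsv=cv2.cvtColor(im,cv2.COLOR_BGR2HSV)
y=cv2.inRange(hsv[240:300,228:285],(22,100,120),(35,255,255))
c=max(cv2.findContours(y,0,2)[0],key=cv2.contourArea)+np.array([228,240])
r=cv2.minAreaRect(c);print("yellow",r);b=cv2.boxPoints(r)
for q in b: print(ray("top",*q,.193).round(4))
t=cv2.inRange(hsv[230:360,385:485],(100,100,60),(125,255,255))
c=max(cv2.findContours(t,0,2)[0],key=cv2.contourArea)+np.array([385,230])
r=cv2.minAreaRect(c);print("tray",r)
for q in cv2.boxPoints(r): print(q,ray("top",*q,.04).round(4))
E
```

```text
yellow ((250.45001220703125, 270.8500061035156), (27.195585250854492, 31.939001083374023), 71.56504821777344)
[0.5214 0.1152 0.193 ]
[0.5422 0.0542 0.193 ]
[0.4899 0.0357 0.193 ]
[0.4695 0.0963 0.193 ]
tray ((432.6689758300781, 294.3724060058594), (103.8205337524414, 75.63396453857422), 86.633544921875)
[391.86896 244.77238] [ 0.5796 -0.2365  0.04  ]
[467.37244 240.33104] [ 0.5907 -0.4162  0.04  ]
[473.469  343.9724] [ 0.3495 -0.4194  0.04  ]
[397.9655  348.41376] [ 0.3389 -0.2454  0.04  ]
```

View pics/crop0.png

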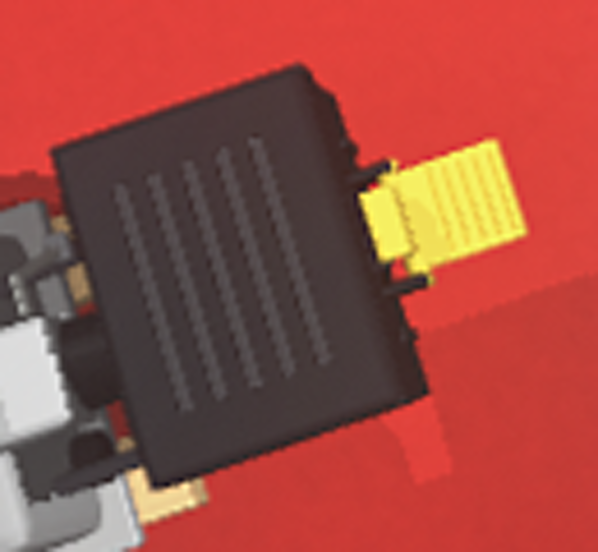

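The crop shows the cover top with corners at (52,150), (298,65), (400,403), (155,487) in crop pixels. The yellow pad has corners at about (395,165), (498,138), (527,235), (430,268).

```bash
python3 - <<'E'
from h import *
f=lambda u,v,z:ray("top",155+(u+.5)/4.6-.5,225+(v+.5)/4.6-.5,z)
C=[f(*q,.232) for q in((52,150),(298,65),(400,403),(155,487))]
P=[f(*q,.193) for q in((395,165),(498,138),(527,235),(430,268))]
for n,S in(("cover",C),("pad",P)):
    S=np.array(S);print(n,S.round(4).tolist(),S.mean(0).round(4),"sides",[np.linalg.norm(S[i]-S[i-1]).round(4) for i in range(4)])
    e=S[0]+S[1]-S[2]-S[3];g=S[0]+S[3]-S[1]-S[2];print("x ang",np.arctan2(e[1],e[0]),"y ang",np.arctan2(g[1],g[0])-np.pi/2)
th=(np.arctan2(e[1],e[0]))
ex=np.array(C[0]+C[1]-C[2]-C[3]);ex/=np.linalg.norm(ex);ey=np.array([-ex[1],ex[0],0])
print("box centre from cover",np.mean(C,0),"pad from cover",np.mean(C,0)-.106*ey)
p=np.mean(C,0)-.112*ey;p[2]=.30
delta(p,np.arctan2(ex[1],ex[0]))
E
```

```text
cover [[0.5289, 0.2345, 0.232], [0.5654, 0.1316, 0.232], [0.4238, 0.0844, 0.232], [0.3893, 0.1847, 0.232]] [0.4769 0.1588 0.232 ] sides [np.float64(0.1482), np.float64(0.1092), np.float64(0.1493), np.float64(0.1061)]
x ang 0.33212255161529797 y ang 0.3365233051251024
pad [[0.5266, 0.0961, 0.193], [0.5387, 0.0509, 0.193], [0.496, 0.0373, 0.193], [0.4814, 0.0795, 0.193]] [0.5107 0.066  0.193 ] sides [np.float64(0.0481), np.float64(0.0468), np.float64(0.0448), np.float64(0.0447)]
x ang 0.33048688541035054 y ang 0.2955487911252419
box centre from cover [0.47685269 0.15881509 0.232     ] pad from cover [0.51141403 0.05860773 0.232     ]
t 1.0 tcp [0.1932 0.6206 0.1936] shift in tool [-0.4744 -0.4468 -0.1063] turn [-0.     0.     0.937] shift in target tool [-0.641   0.1176 -0.1064]
```

Call:
{"name": "jog_arm", "arguments": {
  "series": [
    [[0,0,-0.04],[0,0,0.11],0],
    [[0,0,-0.04],[0,0,0.11],0],
    [[0,0,-0.04],[0,0,0.11],0],
    [[0,0,-0.04],[0,0,0.11],0],
    [[0,0,-0.03],[0,0,0.11],0]
  ]
}}

```text
time: 1.42
tool_pos: [0.1932, 0.621, 0.3879]
orientation: [0.415, 0.91, 0.002, -0.0]
ft_force: [0.1, 1.5, 0.2]
gripper_width: 0.0643
finger_force: 0.0
```

Call:
{"name": "jog_arm", "arguments": {
  "series": [
    [[0,0,0],[0,0,0.11],0],
    [[0,0,0],[0,0,0.11],0],
    [[0,0,0],[0,0,0.11],0],
    [[0,0,0],[0,0,0.057],0]
  ]
}}

```text
time: 1.75
tool_pos: [0.193, 0.6206, 0.3838]
orientation: [0.582, 0.813, 0.0, -0.0]
ft_force: [0.1, -0.7, -0.3]
gripper_width: 0.0376
finger_force: 0.0
```

Call:
{"name": "jog_arm", "arguments": {
  "series": [
    [[-0.03,0.006,0],[0,0,0],0],
    [[-0.035,0.006,0],[0,0,0],0],
    [[-0.035,0.006,0],[0,0,0],0],
    [[-0.035,0.006,0],[0,0,0],0],
    [[-0.035,0.006,0],[0,0,0],0]
  ]
}}

```text
time: 2.17
tool_pos: [0.2775, 0.468, 0.3837]
orientation: [0.58, 0.814, 0.0, 0.0]
ft_force: [0.2, 0.1, 0.0]
gripper_width: 0.0041
finger_force: 0.0
```

Call:
{"name": "jog_arm", "arguments": {
  "series": [
    [[-0.04,0.008,0],[0,0,0],0],
    [[-0.04,0.008,0],[0,0,0],0],
    [[-0.04,0.008,0],[0,0,0],0],
    [[-0.04,0.008,0],[0,0,0],0],
    [[-0.04,0.008,0],[0,0,0],0]
  ]
}}

```text
time: 2.58
tool_pos: [0.3805, 0.2917, 0.384]
orientation: [0.58, 0.814, 0.0, -0.0]
ft_force: [1.0, 0.1, 0.3]
gripper_width: 0.0004
finger_force: 0.0
```

Call:
{"name": "jog_arm", "arguments": {
  "series": [
    [[-0.04,0.008,0],[0,0,0],0],
    [[-0.04,0.008,0],[0,0,0],0],
    [[-0.04,0.008,0],[0,0,0],0],
    [[-0.04,0.008,0],[0,0,0],0],
    [[-0.04,0.008,0],[0,0,0],0]
  ]
}}

```text
time: 3.0
tool_pos: [0.4835, 0.1159, 0.3841]
orientation: [0.58, 0.814, 0.001, 0.0]
ft_force: [0.2, 1.7, 0.5]
gripper_width: 0.0002
finger_force: 0.0
```

Call:
{"name": "jog_arm", "arguments": {
  "series": [
    [[-0.03,0.003,0],[0,0,0],0],
    [[-0.02,0.0,0],[0,0,0],0],
    [[0,0,0],[0,0,0],0],
    [[0,0,0],[0,0,0],0]
  ]
}}

```text
time: 3.33
tool_pos: [0.5021, 0.0706, 0.3837]
orientation: [0.582, 0.813, 0.0, -0.0]
ft_force: [-0.8, 0.3, -0.2]
gripper_width: 0.0006
finger_force: 0.0
```

```bash
python3 - <<'E'
from h import *
delta([.5117,.0599,.20],.332)
E
```

```text
t 3.33 tcp [0.5021 0.0706 0.3837] shift in tool [-0.0133  0.0056  0.1837] turn [ 0.    -0.    -0.003] shift in target tool [-0.0132  0.0056  0.1837]
```

Call:
{"name": "jog_arm", "arguments": {
  "series": [
    [[-0.014,0.005,0.02],[0,0,0],0],
    [[0,0,0.04],[0,0,0],0],
    [[0,0,0.04],[0,0,0],0],
    [[0,0,0.04],[0,0,0],0],
    [[0,0,0.03],[0,0,0],0]
  ]
}}

```text
time: 3.75
tool_pos: [0.5093, 0.0626, 0.2108]
orientation: [0.579, 0.815, -0.0, -0.002]
ft_force: [-0.5, 0.5, -0.1]
gripper_width: 0.0004
finger_force: 0.0
```

Call:
{"name": "jog_arm", "arguments": {
  "series": [
    [[0,0,0],[0,0,0],0],
    [[0,0,0.01],[0,0,0],0],
    [[0,0,0.005],[0,0,0],0],
    [[0,0,0.003],[0,0,0],0],
    [[0,0,0.002],[0,0,0],0]
  ]
}}

```text
time: 4.17
tool_pos: [0.5125, 0.0601, 0.1948]
orientation: [0.58, 0.814, 0.001, 0.001]
ft_force: [-0.3, -0.6, 0.3]
gripper_width: 0.0006
finger_force: 0.0
```

Call:
{"name": "jog_arm", "arguments": {
  "series": [
    [[0,0,0.002],[0,0,0],0],
    [[0,0,0.002],[0,0,0],0],
    [[0,0,0.002],[0,0,0],0],
    [[0,0,0.002],[0,0,0],0]
  ]
}}

```text
time: 4.5
tool_pos: [0.5116, 0.0597, 0.1858]
orientation: [0.581, 0.814, 0.0, 0.0]
ft_force: [0.1, -0.2, -0.4]
gripper_width: 0.0004
finger_force: 0.0
```

```bash
python3 - <<'E'
from h import *
for c in("top","side"):
    im=bot.grab_frame(c);cv2.imwrite(f"pics/{c}1.png",im[:,:,::-1])
print(bot.observe()["ft_force"])
for n in("cover","cover_edge","catch_pad"): print(n,[(np.round(d["centre"],3),round(d["p"],2)) for d in bot.find_in(n,"side")][:1])
E
```

```text
[ 1.03094549 -0.74463815  0.10958388]
cover []
cover_edge [(array([0.472, 0.176, 0.235]), 0.71)]
catch_pad [(array([0.505, 0.07 , 0.194]), 0.78)]
```

View pics/side1.png

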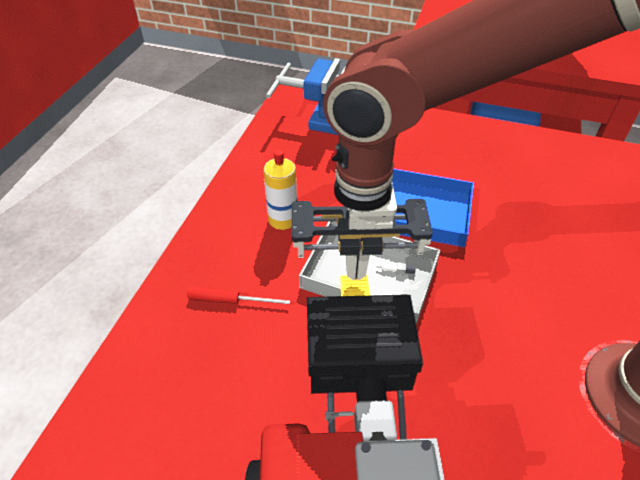

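The cover is still shut. The closed fingertips are at about (353,278), right at the outer part of the yellow pad (355,287). I'll zoom in on that spot and project the TCP into the picture.

```bash
python3 - <<'E'
from h import *
def proj(c,p):
    m=bot.camera_model(c);M=R.from_quat(m["orientation"]).as_matrix()
    q=np.array(m["mtx"])@(M.T@(np.array(p)-m["eye"]));return (q[:2]/q[2]).round(1)
t=bot.observe()["tool_pos"];print(t)
for c in("top","side"):print(c,proj(c,t),"pad pts",[proj(c,p) for p in((.5107,.066,.193),(.5387,.0509,.193),(.496,.0373,.193),(.5266,.0961,.193),(.4814,.0795,.193))])
a=cv2.imread("pics/side1.png")[240:310,310:400];b=cv2.imread("pics/side0.png")[240:310,310:400];c=cv2.imread("pics/top1.png")[215:335,200:300]
r=lambda x,h:cv2.resize(x,(int(x.shape[1]*h/x.shape[0]),h),interpolation=cv2.INTER_CUBIC)
l=np.vstack([r(a,290),r(b,290)]);r2=r(c,500);o=np.zeros((580,l.shape[1]+r2.shape[1],3),np.uint8);o[:,:l.shape[1]]=l;o[:500,l.shape[1]:]=r2
cv2.imwrite("pics/z1.png",o)
E
```

```text
[0.51145115 0.05965424 0.18571066]
top [258.8 268.3] pad pts [array([255.1, 268.4]), array([262.9, 254.6]), array([269.2, 275.7]), array([240.5, 260.5]), array([248.1, 282.9])]
side [354.8 284.6] pad pts [array([354.5, 285. ]), array([339.8, 273.5]), array([368.1, 273.4]), array([339.4, 297.5]), array([370.8, 296.2])]
```

View pics/z1.png

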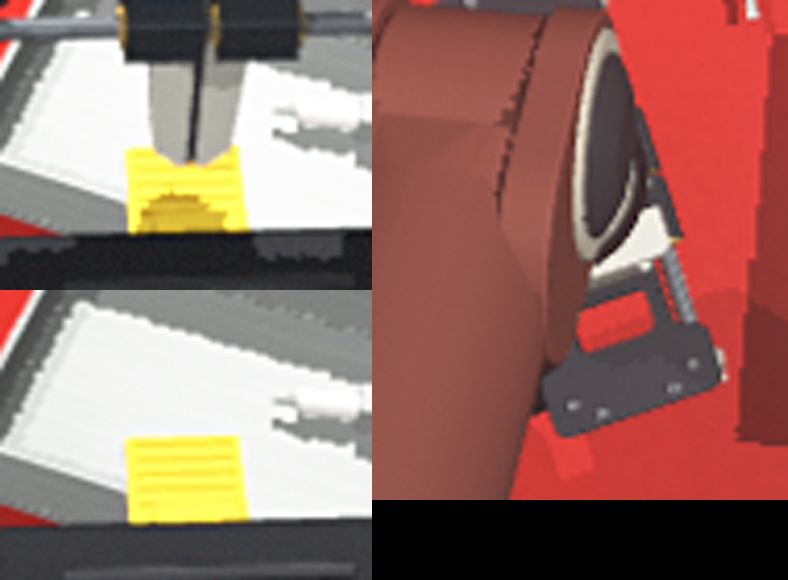

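The fingertips sit visibly above the pad, since their shadow is detached at crop (190,210). They appear about 5 px higher than the reported TCP projects, so I'll keep lowering gently.

Call:
{"name": "jog_arm", "arguments": {
  "series": [
    [[0,0,0.002],[0,0,0],0],
    [[0,0,0.002],[0,0,0],0],
    [[0,0,0.002],[0,0,0],0],
    [[0,0,0],[0,0,0],0]
  ]
}}

```text
time: 5.08
tool_pos: [0.511, 0.0597, 0.1791]
orientation: [0.581, 0.814, -0.0, -0.0]
ft_force: [1.3, 0.6, -0.1]
gripper_width: 0.0004
finger_force: 0.0
```

Call:
{"name": "jog_arm", "arguments": {
  "series": [
    [[0,0,0.001],[0,0,0],0],
    [[0,0,0.001],[0,0,0],0],
    [[0,0,0.001],[0,0,0],0],
    [[0,0,0],[0,0,0],0]
  ]
}}

```text
time: 5.42
tool_pos: [0.5113, 0.0597, 0.1765]
orientation: [0.581, 0.814, -0.0, -0.0]
ft_force: [-0.1, -0.7, 0.2]
gripper_width: 0.0005
finger_force: 0.0
```

```bash
python3 - <<'E'
from h import *
im=bot.grab_frame("side")[:,:,::-1];cv2.imwrite("pics/s2.png",cv2.resize(im[225:325,290:420],None,fx=6,fy=6,interpolation=cv2.INTER_CUBIC))
s=bot.observe();print(s["ft_force"],s["joint_pos"].round(3),s["gripper_width"])
E
```

```text
[-0.08113873  0.43047751 -0.12453736] [-0.464  0.453  0.445  1.843 -0.243  0.899  0.427] 0.0005951475965685351
```

View pics/s2.png

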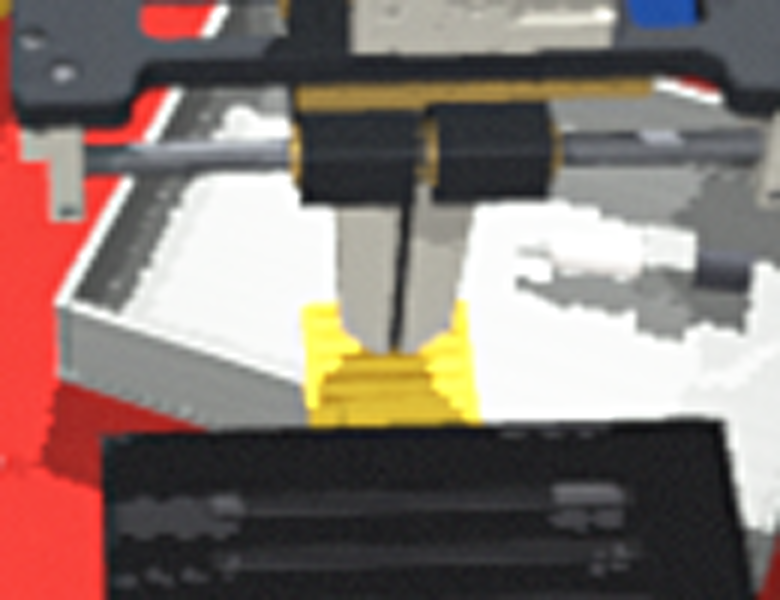

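The tip is at about (355.5, 283.3), still above the pad with its shadow close by. So the real tip is higher than reported, and I'll keep descending to find contact.

Call:
{"name": "jog_arm", "arguments": {
  "series": [
    [[0,0,0.001],[0,0,0],0],
    [[0,0,0.001],[0,0,0],0],
    [[0,0,0.001],[0,0,0],0],
    [[0,0,0],[0,0,0],0]
  ]
}}

```text
time: 5.8
tool_pos: [0.5112, 0.0597, 0.1734]
orientation: [0.581, 0.814, -0.0, -0.0]
ft_force: [0.4, -0.4, 0.4]
gripper_width: 0.0004
finger_force: 0.0
```

Call:
{"name": "jog_arm", "arguments": {
  "series": [
    [[0,0,0.001],[0,0,0],0],
    [[0,0,0.001],[0,0,0],0],
    [[0,0,0.001],[0,0,0],0],
    [[0,0,0],[0,0,0],0]
  ]
}}

```text
time: 6.13
tool_pos: [0.5112, 0.0597, 0.1704]
orientation: [0.581, 0.814, -0.0, -0.0]
ft_force: [0.2, -0.2, 0.6]
gripper_width: 0.0005
finger_force: 0.0
```

```bash
python3 - <<'E'
from h import *
p1=ray("side",355.5,283.3,.18);p2=ray("side",355.5,283.3,.20);d=p2-p1
print(p1,p2,"z at y=.0597:",.18+.02*(.0597-p1[1])/d[1])
print(bot.observe()["ft_force"])
bot.grab_frame("side")
print([(np.round(x["centre"],3),round(x["p"],2)) for x in bot.find_in("cover_edge","side")][:2])
E
```

```text
[0.51192211 0.05242491 0.18      ] [0.509014   0.06772361 0.2       ] z at y=.0597: 0.1895107254606102
[ 0.21179754 -0.22468228  0.58560503]
[(array([0.472, 0.173, 0.232]), 0.97)]
```

Call:
{"name": "jog_arm", "arguments": {
  "series": [
    [[0,0,0.001],[0,0,0],0],
    [[0,0,0.001],[0,0,0],0],
    [[0,0,0.001],[0,0,0],0],
    [[0,0,0],[0,0,0],0]
  ]
}}

```text
time: 6.57
tool_pos: [0.5115, 0.0597, 0.1677]
orientation: [0.581, 0.814, 0.0, 0.0]
ft_force: [0.6, -0.1, 1.3]
gripper_width: 0.0004
finger_force: 0.4
```

Call:
{"name": "jog_arm", "arguments": {
  "series": [
    [[0,0,0.001],[0,0,0],0],
    [[0,0,0.001],[0,0,0],0],
    [[0,0,0.001],[0,0,0],0],
    [[0,0,0],[0,0,0],0]
  ]
}}

```text
time: 6.9
tool_pos: [0.5115, 0.0596, 0.1647]
orientation: [0.581, 0.814, 0.0, 0.0]
ft_force: [0.3, 0.0, 3.4]
gripper_width: 0.0001
finger_force: 1.1
```

Call:
{"name": "jog_arm", "arguments": {
  "series": [
    [[0,0,0.001],[0,0,0],0],
    [[0,0,0.001],[0,0,0],0],
    [[0,0,0],[0,0,0],0],
    [[0,0,0],[0,0,0],0]
  ]
}}

```text
time: 7.23
tool_pos: [0.5115, 0.0597, 0.1627]
orientation: [0.581, 0.814, 0.0, 0.0]
ft_force: [0.0, 0.4, 2.3]
gripper_width: 0.0007
finger_force: 1.5
```

```bash
python3 - <<'E'
from h import *
bot.grab_frame("side")
print(bot.observe()["ft_force"],[(np.round(x["centre"],3),round(x["p"],2)) for x in bot.find_in("cover_edge","side")][:2])
E
```

```text
[-1.43399278 -0.63441477  2.82043939] [(array([0.469, 0.186, 0.266]), 0.9)]
```

Cover is rising. I'll hold still while it opens.

Call:
{"name": "jog_arm", "arguments": {
  "series": [
    [[0,0,0],[0,0,0],0],
    [[0,0,0],[0,0,0],0],
    [[0,0,0],[0,0,0],0],
    [[0,0,0],[0,0,0],0],
    [[0,0,0],[0,0,0],0]
  ]
}}

```text
time: 7.75
tool_pos: [0.5115, 0.0597, 0.1627]
orientation: [0.581, 0.814, 0.0, 0.0]
ft_force: [0.1, 0.0, 3.3]
gripper_width: 0.0009
finger_force: 1.6
```

Call:
{"name": "jog_arm", "arguments": {
  "series": [
    [[0,0,0],[0,0,0],0],
    [[0,0,0],[0,0,0],0],
    [[0,0,0],[0,0,0],0],
    [[0,0,0],[0,0,0],0],
    [[0,0,0],[0,0,0],0]
  ]
}}

```text
time: 8.17
tool_pos: [0.5115, 0.0596, 0.1627]
orientation: [0.581, 0.814, 0.0, 0.0]
ft_force: [-0.2, -0.3, 3.6]
gripper_width: 0.0005
finger_force: 1.6
```

Call:
{"name": "jog_arm", "arguments": {
  "series": [
    [[0,0,0],[0,0,0],0],
    [[0,0,0],[0,0,0],0],
    [[0,0,0],[0,0,0],0],
    [[0,0,0],[0,0,0],0],
    [[0,0,0],[0,0,0],0]
  ]
}}

```text
time: 8.58
tool_pos: [0.5115, 0.0597, 0.1627]
orientation: [0.581, 0.814, 0.0, 0.0]
ft_force: [-0.8, -0.0, 3.5]
gripper_width: 0.0005
finger_force: 1.6
```

Call:
{"name": "jog_arm", "arguments": {
  "series": [
    [[0,0,-0.02],[0,0,0],0.04],
    [[0,0,-0.03],[0,0,0],0.04],
    [[0,0,-0.04],[0,0,0],0.04],
    [[0,0,-0.04],[0,0,0],0.04],
    [[0,0,-0.03],[0,0,0],0.04]
  ]
}}

```text
time: 9.0
tool_pos: [0.5113, 0.0598, 0.3251]
orientation: [0.581, 0.814, 0.0, 0.0]
ft_force: [1.3, -0.3, 0.3]
gripper_width: 0.0289
finger_force: 0.0
```

```bash
python3 - <<'E'
from h import *
for c in("top","side"):
    im=bot.grab_frame(c)[:,:,::-1];cv2.imwrite(f"pics/{c}3.png",im)
    for n in("cover","cover_edge","cartridge","cartridge_tab","airbox_rim"):
        try: print(c,n,[(np.round(x["centre"],3),round(x["p"],2)) for x in bot.find_in(n,c)][:2])
        except Exception as e: print(e)
cv2.imwrite("pics/b3.png",np.hstack([cv2.resize(cv2.imread("pics/top3.png")[170:350,130:310],(400,400),interpolation=2),cv2.resize(cv2.imread("pics/side3.png")[200:400,250:450],(400,400),interpolation=2)]))
E
```

```text
top cover [(array([0.47 , 0.281, 0.304]), 0.68)]
top cover_edge [(array([0.469, 0.281, 0.303]), 0.76)]
top cartridge []
top cartridge_tab [(array([0.47 , 0.284, 0.304]), 0.66)]
top airbox_rim [(array([0.404, 0.385, 0.261]), 0.6)]
side cover [(array([0.442, 0.272, 0.302]), 0.76)]
side cover_edge [(array([0.436, 0.273, 0.303]), 0.72)]
side cartridge [(array([0.476, 0.161, 0.199]), 0.76)]
side cartridge_tab [(array([0.474, 0.163, 0.194]), 0.69)]
side airbox_rim [(array([0.447, 0.313, 0.281]), 0.85), (array([ 0.517, -0.134,  0.005]), 0.63)]
```

View pics/b3.png

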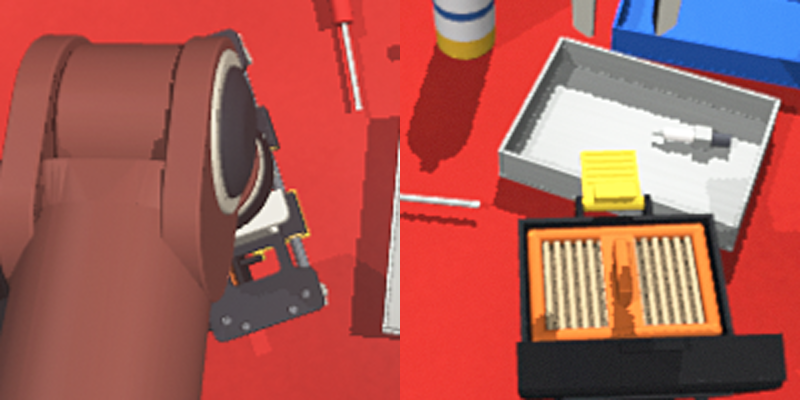

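The side crop shows the cover fully back and the cartridge in the box. The orange frame corners are at about (530,228), (715,232), (723,335) in crop pixels. The tab is at about u=624, and the open fingertips at about (585,35) and (665,32).

```bash
python3 - <<'E'
from h import *
g=lambda u,v:(250+(u-400)/2,200+v/2)
for n,u,v,z in(("TL",530,228,.2),("TR",715,232,.2),("BR",723,335,.2),("rimTL",518,222,.2),("rimTR",712,214,.2),("tabfar",622,238,.22),("tabnear",622,300,.22)):
    print(n,ray("side",*g(u,v),z).round(4))
# fingertips in current picture
a=ray("side",*g(625,34),.3);b=ray("side",*g(625,34),.36);print("tip ray",a,b)
# side picture is current: zoom on fingers and cartridge
im=cv2.imread("pics/side3.png")
cv2.imwrite("pics/z3.png",np.hstack([cv2.resize(im[180:240,320:400],(400,300),interpolation=2),cv2.resize(im[300:375,305:405],(400,300),interpolation=2)]))
E
```

```text
TL [0.5515 0.1407 0.2   ]
TR [0.4207 0.1036 0.2   ]
BR [0.3994 0.1852 0.2   ]
rimTL [0.5616 0.1382 0.2   ]
rimTR [0.4259 0.0884 0.2   ]
tabfar [0.4825 0.1425 0.22  ]
tabnear [0.4702 0.1911 0.22  ]
tip ray [0.51561269 0.02295322 0.3       ] [0.50459719 0.08199245 0.36      ]
```

View pics/z3.png

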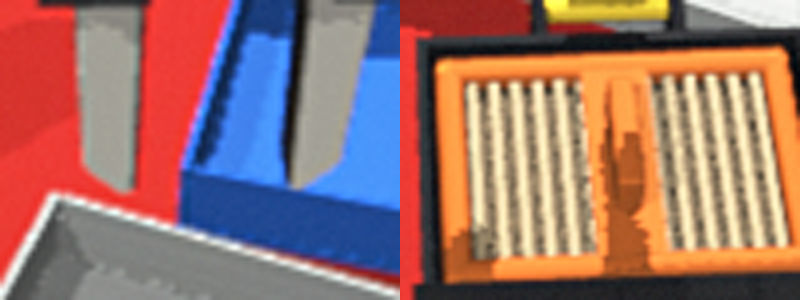

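```bash
python3 - <<'E'
from h import *
delta([.475,.164,.27],.332)
E
```

```text
t 9.6 tcp [0.5111 0.0597 0.3219] shift in tool [ 0.1104 -0.      0.0519] turn [-0.002 -0.    -0.   ] shift in target tool [ 1.104e-01 -1.000e-04  5.190e-02]
```

Call:
{"name": "jog_arm", "arguments": {
  "series": [
    [[0.03,0,0],[0,0,0],0.06],
    [[0.035,0,0],[0,0,0],0.06],
    [[0.03,0,0],[0,0,0],0.06],
    [[0.015,0,0.02],[0,0,0],0.06],
    [[0,0,0.02],[0,0,0],0.06]
  ]
}}

```text
time: 10.02
tool_pos: [0.4747, 0.1692, 0.2825]
orientation: [0.577, 0.817, 0.002, -0.001]
ft_force: [0.3, 0.9, 0.4]
gripper_width: 0.0601
finger_force: 0.0
```

Call:
{"name": "jog_arm", "arguments": {
  "series": [
    [[0,0,0.02],[0,0,0],0.06],
    [[0,0,0.01],[0,0,0],0.06],
    [[0,0,0.01],[0,0,0],0.06],
    [[0,0,0],[0,0,0],0.06],
    [[0,0,0],[0,0,0],0.06]
  ]
}}

```text
time: 10.43
tool_pos: [0.4753, 0.1636, 0.2423]
orientation: [0.581, 0.814, -0.001, -0.0]
ft_force: [-0.1, 0.0, -0.2]
gripper_width: 0.06
finger_force: 0.0
```

```bash
python3 - <<'E'
from h import *
im=bot.grab_frame("side")[:,:,::-1]
cv2.imwrite("pics/z4.png",cv2.resize(im[250:390,280:420],(600,600),interpolation=2))
delta([.475,.164,.20],.332)
E
```

```text
t 10.48 tcp [0.4758 0.1637 0.2429] shift in tool [ 0.0006 -0.0007  0.0429] turn [ 0.  0. -0.] shift in target tool [ 0.0006 -0.0007  0.0429]
```

View pics/z4.png

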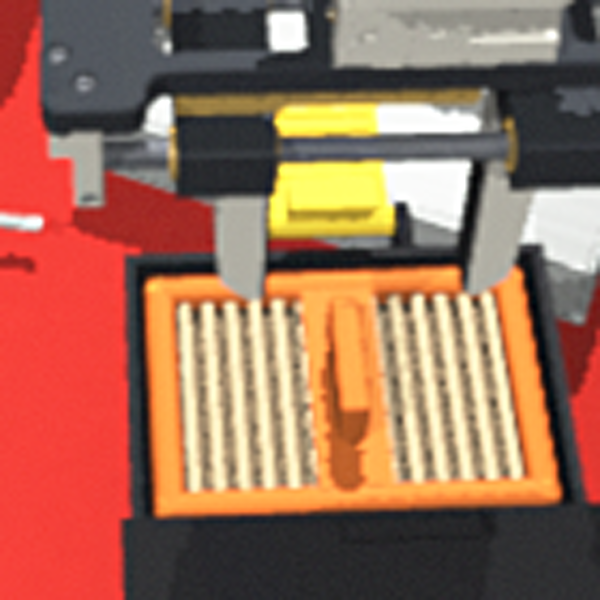

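The tab's top runs from about (348,298) to (352,410) in the crop, and the fingertips are at about (250,298) and (475,292), straddling it.

```bash
python3 - <<'E'
from h import *
g=lambda u,v:(280+u/4.286,250+v/4.286)
for n,u,v,zs in(("tabfar",348,298,[.22]),("tabnear",352,408,[.22]),("tip",362,295,[.243,.255,.263]),("frameTL",147,283,[.2]),("frameTR",520,268,[.2]),("frameBR",562,500,[.2]),("frameBL",155,515,[.2])):
    for z in zs: print(n,z,ray("side",*g(u,v),z).round(4))
E
```

```text
tabfar 0.22 [0.482  0.1433 0.22  ]
tabnear 0.22 [0.4705 0.1834 0.22  ]
tip 0.243 [0.4756 0.1562 0.243 ]
tip 0.255 [0.4744 0.1643 0.255 ]
tip 0.263 [0.4736 0.1697 0.263 ]
frameTL 0.2 [0.5514 0.1444 0.2   ]
frameTR 0.2 [0.4306 0.1003 0.2   ]
frameBR 0.2 [0.4002 0.1841 0.2   ]
frameBL 0.2 [0.5224 0.2276 0.2   ]
```

Call:
{"name": "jog_arm", "arguments": {
  "series": [
    [[0,0,0.02],[0,0,0],0.06],
    [[0,0,0.02],[0,0,0],0.06],
    [[0,0,0.008],[0,0,0],0.06],
    [[0,0,0.004],[0,0,0],0.06],
    [[0,0,0],[0,0,0],0.06]
  ]
}}

```text
time: 10.9
tool_pos: [0.4756, 0.1637, 0.1906]
orientation: [0.581, 0.814, -0.0, -0.0]
ft_force: [-0.7, -0.4, 0.9]
gripper_width: 0.0601
finger_force: 0.0
```

Call:
{"name": "jog_arm", "arguments": {
  "series": [
    [[0,0,0.002],[0,0,0],0.06],
    [[0,0,0.002],[0,0,0],0.06],
    [[0,0,0.0],[0,0,0],0.06]
  ]
}}

```text
time: 11.15
tool_pos: [0.4759, 0.1638, 0.1871]
orientation: [0.581, 0.814, 0.0, 0.0]
ft_force: [0.3, -0.8, 0.3]
gripper_width: 0.0604
finger_force: 0.0
```

Call:
{"name": "jog_arm", "arguments": {
  "series": [
    [[0,0,0.001],[0,0,0],0.06],
    [[0,0,0.001],[0,0,0],0.06],
    [[0,0,0.001],[0,0,0],0.06],
    [[0,0,0],[0,0,0],0.06]
  ]
}}

```text
time: 11.48
tool_pos: [0.4754, 0.1636, 0.1835]
orientation: [0.581, 0.814, -0.0, -0.0]
ft_force: [0.3, 0.5, 0.4]
gripper_width: 0.0598
finger_force: 0.0
```

Call:
{"name": "jog_arm", "arguments": {
  "series": [
    [[0,0,0.001],[0,0,0],0.06],
    [[0,0,0.001],[0,0,0],0.06],
    [[0,0,0],[0,0,0],0.06]
  ]
}}

```text
time: 11.73
tool_pos: [0.4754, 0.1637, 0.1814]
orientation: [0.581, 0.814, -0.0, -0.0]
ft_force: [-0.0, -0.2, 0.5]
gripper_width: 0.0602
finger_force: 0.0
```

Call:
{"name": "jog_arm", "arguments": {
  "series": [
    [[0,0,0.001],[0,0,0],0.06],
    [[0,0,0.001],[0,0,0],0.06],
    [[0,0,0],[0,0,0],0.06]
  ]
}}

```text
time: 11.98
tool_pos: [0.4754, 0.1636, 0.1794]
orientation: [0.581, 0.814, -0.0, -0.0]
ft_force: [0.2, 0.2, 0.6]
gripper_width: 0.0599
finger_force: 0.0
```

Call:
{"name": "jog_arm", "arguments": {
  "series": [
    [[0,0,0],[0,0,0],0],
    [[0,0,0],[0,0,0],0],
    [[0,0,0],[0,0,0],0],
    [[0,0,0],[0,0,0],0],
    [[0,0,0],[0,0,0],0]
  ]
}}

```text
time: 12.4
tool_pos: [0.4755, 0.1637, 0.1797]
orientation: [0.581, 0.814, 0.0, -0.0]
ft_force: [0.3, 0.7, -0.4]
gripper_width: 0.0314
finger_force: 0.0
```

Call:
{"name": "jog_arm", "arguments": {
  "series": [
    [[0,0,0],[0,0,0],0],
    [[0,0,0],[0,0,0],0],
    [[0,0,0],[0,0,0],0],
    [[0,0,0],[0,0,0],0],
    [[0,0,0],[0,0,0],0]
  ]
}}

```text
time: 12.82
tool_pos: [0.4756, 0.1637, 0.1797]
orientation: [0.581, 0.814, 0.0, 0.0]
ft_force: [0.0, -0.0, 0.1]
gripper_width: 0.0103
finger_force: 30.0
```

Gripped at 10.3 mm with 30 N. I'll lift gently, then check.

Call:
{"name": "jog_arm", "arguments": {
  "series": [
    [[0,0,-0.004],[0,0,0],0],
    [[0,0,-0.008],[0,0,0],0],
    [[0,0,-0.015],[0,0,0],0],
    [[0,0,-0.02],[0,0,0],0],
    [[0,0,-0.02],[0,0,0],0]
  ]
}}

```text
time: 13.23
tool_pos: [0.4751, 0.1635, 0.2476]
orientation: [0.581, 0.814, -0.001, -0.0]
ft_force: [0.5, -0.2, -1.2]
gripper_width: 0.0098
finger_force: 30.0
```

Call:
{"name": "jog_arm", "arguments": {
  "series": [
    [[0,0,-0.02],[0,0,0],0],
    [[0,0,-0.015],[0,0,0],0],
    [[0,0,-0.008],[0,0,0],0],
    [[0,0,0],[0,0,0],0],
    [[0,0,0],[0,0,0],0]
  ]
}}

```text
time: 13.65
tool_pos: [0.4752, 0.1636, 0.2895]
orientation: [0.581, 0.814, -0.0, -0.0]
ft_force: [0.2, -0.9, -0.8]
gripper_width: 0.0095
finger_force: 30.0
```

```bash
python3 - <<'E'
from h import *
# tray: rim corners from first picture, walls seen; floor centre from networks
C=[[.5796,-.2365],[.5907,-.4162],[.3495,-.4194],[.3389,-.2454]]
print(np.mean(C,0), np.linalg.norm(np.subtract(C[0],C[3])))
for c in("top","side"):
    im=bot.grab_frame(c)[:,:,::-1];cv2.imwrite(f"pics/{c}5.png",im)
    for n in("blue_tray","cartridge","cover"): print(c,n,[(np.round(x["centre"],3),round(x["p"],2)) for x in bot.find_in(n,c)][:1])
a=cv2.imread("pics/top0.png")[230:360,380:480];b=cv2.imread("pics/side5.png")
cv2.imwrite("pics/z5.png",np.hstack([cv2.resize(a,(400,520),interpolation=2),cv2.resize(b[200:460,280:480],(400,520),interpolation=2)]))
E
```

```text
[ 0.464675 -0.329375] 0.24086448472118097
top blue_tray [(array([ 0.46 , -0.338,  0.001]), 0.69)]
top cartridge [(array([0.477, 0.14 , 0.31 ]), 0.96)]
top cover [(array([0.396, 0.245, 0.264]), 0.89)]
side blue_tray [(array([ 0.398, -0.404,  0.009]), 0.98)]
side cartridge [(array([0.469, 0.178, 0.306]), 0.62)]
side cover [(array([0.439, 0.274, 0.301]), 0.75)]
```

View pics/z5.png

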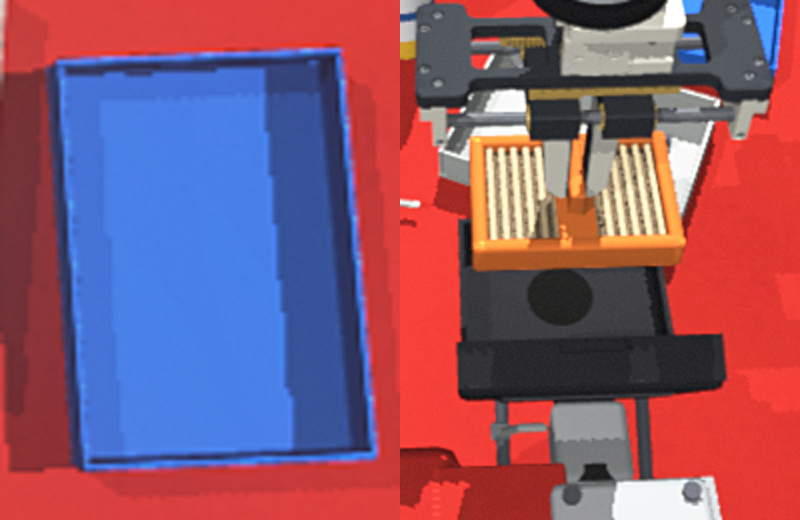

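The cartridge is lifted and level, and the box is empty. The tray rim corners in the left crop are (55,62), (341,50), (376,456), (85,469).

```bash
python3 - <<'E'
from h import *
C=np.array([ray("top",380+u/4,230+v/4,.04) for u,v in((55,62),(341,50),(376,456),(85,469))])
c=C.mean(0);e=C[0]+C[1]-C[2]-C[3];a=np.arctan2(e[1],e[0]);print(C.round(3),c,a,[np.linalg.norm(C[i]-C[i-1]).round(3) for i in range(4)])
c[2]=.30;delta(c,a)
E
```

```text
[[ 0.578 -0.241  0.04 ]
 [ 0.585 -0.411  0.04 ]
 [ 0.349 -0.421  0.04 ]
 [ 0.341 -0.253  0.04 ]] [ 0.46358239 -0.33137715  0.04      ] 0.046178903500402685 [np.float64(0.237), np.float64(0.17), np.float64(0.236), np.float64(0.168)]
t 14.05 tcp [0.4754 0.1636 0.2892] shift in tool [-0.4641 -0.1725 -0.0105] turn [-0.001  0.     0.286] shift in target tool [-0.4939 -0.0346 -0.0108]
```

Call:
{"name": "jog_arm", "arguments": {
  "series": [
    [[-0.015,-0.005,-0.01],[0,0,0],0],
    [[-0.03,-0.011,0],[0,0,0],0],
    [[-0.035,-0.013,0],[0,0,0],0],
    [[-0.035,-0.013,0],[0,0,0],0],
    [[-0.035,-0.013,0],[0,0,0],0]
  ]
}}

```text
time: 14.47
tool_pos: [0.4721, 0.0009, 0.3006]
orientation: [0.581, 0.814, 0.0, 0.001]
ft_force: [0.6, -0.2, -1.1]
gripper_width: 0.0101
finger_force: 30.0
```

Call:
{"name": "jog_arm", "arguments": {
  "series": [
    [[-0.035,-0.013,0],[0,0,0],0],
    [[-0.035,-0.013,0],[0,0,0],0],
    [[-0.035,-0.013,0],[0,0,0],0],
    [[-0.035,-0.013,0],[0,0,0],0],
    [[-0.035,-0.013,0],[0,0,0],0]
  ]
}}

```text
time: 14.88
tool_pos: [0.467, -0.1858, 0.3008]
orientation: [0.581, 0.814, 0.0, 0.001]
ft_force: [0.6, 0.4, -1.3]
gripper_width: 0.0097
finger_force: 30.0
```

Call:
{"name": "jog_arm", "arguments": {
  "series": [
    [[-0.035,-0.013,0],[0,0,0],0],
    [[-0.035,-0.013,0],[0,0,0],0],
    [[-0.035,-0.013,0],[0,0,0],0],
    [[-0.02,-0.008,0],[0,0,0],0],
    [[-0.01,-0.004,0],[0,0,0],0]
  ]
}}

```text
time: 15.3
tool_pos: [0.461, -0.3324, 0.3005]
orientation: [0.583, 0.812, -0.002, 0.001]
ft_force: [-0.3, -0.5, -1.1]
gripper_width: 0.0099
finger_force: 30.0
```

Call:
{"name": "jog_arm", "arguments": {
  "series": [
    [[0,0,0],[0,0,0.08],0],
    [[0,0,0],[0,0,0.1],0],
    [[0,0,0],[0,0,0.1],0],
    [[0,0,0],[0,0,0],0],
    [[0,0,0],[0,0,0],0]
  ]
}}

```text
time: 15.72
tool_pos: [0.4639, -0.3263, 0.2999]
orientation: [0.687, 0.727, 0.0, -0.0]
ft_force: [-0.5, 0.7, -1.3]
gripper_width: 0.0097
finger_force: 30.0
```

```bash
python3 - <<'E'
from h import *
delta([.4636,-.3314,.05],.046)
for c in("top","side"):
    bot.grab_frame(c);print(c,[(np.round(x["centre"],3),round(x["p"],2)) for x in bot.find_in("cartridge",c)][:1],[(np.round(x["centre"],3),round(x["p"],2)) for x in bot.find_in("cover",c)][:1])
E
```

```text
t 15.72 tcp [ 0.4639 -0.3263  0.2999] shift in tool [-0.0052 -0.0005  0.2499] turn [ 0.   -0.    0.01] shift in target tool [-0.0051 -0.0005  0.2499]
top [(array([ 0.464, -0.303,  0.318]), 0.9)] [(array([0.445, 0.257, 0.254]), 0.97)]
side [(array([ 0.456, -0.308,  0.319]), 0.56)] [(array([0.44 , 0.273, 0.305]), 0.82)]
```

Call:
{"name": "jog_arm", "arguments": {
  "series": [
    [[-0.005,0,0.02],[0,0,0],0],
    [[0,0,0.035],[0,0,0],0],
    [[0,0,0.035],[0,0,0],0],
    [[0,0,0.035],[0,0,0],0],
    [[0,0,0.035],[0,0,0],0]
  ]
}}

```text
time: 16.43
tool_pos: [0.4643, -0.3319, 0.1385]
orientation: [0.688, 0.726, 0.0, 0.001]
ft_force: [1.1, 0.3, -1.1]
gripper_width: 0.0099
finger_force: 30.0
```

Call:
{"name": "jog_arm", "arguments": {
  "series": [
    [[0,0,0.035],[0,0,0],0],
    [[0,0,0.035],[0,0,0],0],
    [[0,0,0.02],[0,0,0],0],
    [[0,0,0.01],[0,0,0],0],
    [[0,0,0],[0,0,0],0]
  ]
}}

```text
time: 16.85
tool_pos: [0.4631, -0.331, 0.0376]
orientation: [0.688, 0.725, -0.0, -0.002]
ft_force: [-0.2, 1.0, -1.3]
gripper_width: 0.0099
finger_force: 30.0
```

Call:
{"name": "jog_arm", "arguments": {
  "series": [
    [[0,0,0.005],[0,0,0],0],
    [[0,0,0.005],[0,0,0],0],
    [[0,0,0.003],[0,0,0],0],
    [[0,0,0],[0,0,0],0]
  ]
}}

```text
time: 17.18
tool_pos: [0.4644, -0.332, 0.0271]
orientation: [0.688, 0.725, 0.0, 0.0]
ft_force: [-0.5, 0.5, -1.3]
gripper_width: 0.0102
finger_force: 30.0
```

Call:
{"name": "jog_arm", "arguments": {
  "series": [
    [[0,0,0.004],[0,0,0],0],
    [[0,0,0.004],[0,0,0],0],
    [[0,0,0.003],[0,0,0],0],
    [[0,0,0.003],[0,0,0],0],
    [[0,0,0],[0,0,0],0]
  ]
}}

```text
time: 17.6
tool_pos: [0.4637, -0.3316, 0.012]
orientation: [0.688, 0.725, -0.0, -0.001]
ft_force: [0.3, 0.6, -1.7]
gripper_width: 0.0097
finger_force: 30.0
```

Call:
{"name": "jog_arm", "arguments": {
  "series": [
    [[0,0,0.001],[0,0,0],0],
    [[0,0,0.001],[0,0,0],0],
    [[0,0,0.001],[0,0,0],0],
    [[0,0,0],[0,0,0],0]
  ]
}}

```text
time: 17.93
tool_pos: [0.464, -0.3319, 0.0095]
orientation: [0.688, 0.725, -0.0, -0.0]
ft_force: [-0.2, -0.2, -1.6]
gripper_width: 0.01
finger_force: 30.0
```

Call:
{"name": "jog_arm", "arguments": {
  "series": [
    [[0,0,0.001],[0,0,0],0],
    [[0,0,0.001],[0,0,0],0],
    [[0,0,0],[0,0,0],0],
    [[0,0,0],[0,0,0],0]
  ]
}}

```text
time: 18.27
tool_pos: [0.4641, -0.332, 0.0077]
orientation: [0.688, 0.725, -0.0, 0.0]
ft_force: [-0.2, -0.0, -0.6]
gripper_width: 0.0096
finger_force: 30.0
```

Call:
{"name": "jog_arm", "arguments": {
  "series": [
    [[0,0,0.001],[0,0,0],0],
    [[0,0,0],[0,0,0],0],
    [[0,0,0],[0,0,0],0]
  ]
}}

```text
time: 18.52
tool_pos: [0.4642, -0.332, 0.0077]
orientation: [0.688, 0.725, 0.0, 0.0]
ft_force: [-1.7, 1.4, 5.3]
gripper_width: 0.0097
finger_force: 30.0
```

Contact with the floor at exactly the expected height, so I'll release and retreat.

Call:
{"name": "jog_arm", "arguments": {
  "series": [
    [[0,0,0],[0,0,0],0.05],
    [[0,0,0],[0,0,0],0.05],
    [[0,0,0],[0,0,0],0.05],
    [[0,0,0],[0,0,0],0.05],
    [[0,0,0],[0,0,0],0.05]
  ]
}}

```text
time: 18.93
tool_pos: [0.4641, -0.3319, 0.0065]
orientation: [0.688, 0.725, -0.0, -0.0]
ft_force: [-0.1, -1.0, 0.4]
gripper_width: 0.0384
finger_force: 0.0
```

Call:
{"name": "jog_arm", "arguments": {
  "series": [
    [[0,0,0],[0,0,0],0.05],
    [[0,0,-0.01],[0,0,0],0.05],
    [[0,0,-0.02],[0,0,0],0.05],
    [[0,0,-0.03],[0,0,0],0.05],
    [[0,0,-0.04],[0,0,0],0.05]
  ]
}}

```text
time: 19.35
tool_pos: [0.4626, -0.3305, 0.1063]
orientation: [0.689, 0.725, -0.001, -0.003]
ft_force: [1.6, -0.2, -0.2]
gripper_width: 0.0498
finger_force: 0.0
```

Call:
{"name": "jog_arm", "arguments": {
  "series": [
    [[0,0,-0.04],[0,0,0],0.05],
    [[0,0,-0.04],[0,0,0],0.05],
    [[0,0,0],[0,0,0],0.05],
    [[0,0,0],[0,0,0],0.05]
  ]
}}

```text
time: 19.68
tool_pos: [0.4651, -0.3333, 0.19]
orientation: [0.689, 0.725, 0.001, 0.003]
ft_force: [0.0, 0.7, -0.7]
gripper_width: 0.0505
finger_force: 0.0
```

```bash
python3 - <<'E'
from h import *
for c in("top","side"):
    im=bot.grab_frame(c)[:,:,::-1];cv2.imwrite(f"pics/{c}9.png",im)
    for n in("cartridge","cover","spark_plug","spray_can"): print(c,n,[(np.round(x["centre"],3),round(x["p"],2)) for x in bot.find_in(n,c)][:1])
print(bot.observe()["ft_force"],bot.observe()["time"])
E
```

```text
top cartridge [(array([ 0.466, -0.327,  0.026]), 0.74)]
top cover [(array([0.448, 0.252, 0.252]), 0.59)]
top spark_plug [(array([ 0.46 , -0.137,  0.02 ]), 0.45)]
top spray_can [(array([ 0.727, -0.207,  0.148]), 0.95)]
side cartridge [(array([ 0.459, -0.324,  0.026]), 0.79)]
side cover [(array([0.438, 0.278, 0.3  ]), 0.61)]
side spark_plug [(array([ 0.462, -0.133,  0.02 ]), 0.62)]
side spray_can [(array([ 0.728, -0.19 ,  0.114]), 0.9)]
[0.21445504 0.41775746 0.53521286] 20.1833
```

View pics/side9.png

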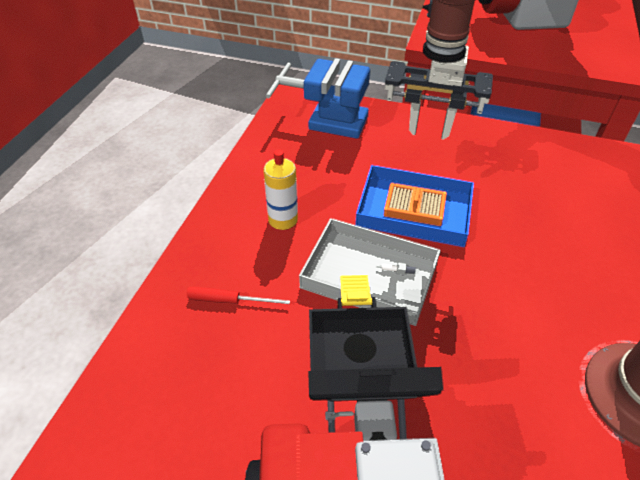

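The cartridge lies flat in the middle of the blue tray at about (416,203). The cover is open, the other things are where they were, and the arm is clear.

```bash
python3 -c "
from workcell import bot
print(bot.sign_off())"
```

```text
the job is handed in; nothing more can be done
None
```

The job is handed in, with no verdict returned: the cover sprang open untouched, the cartridge lies flat, tab up, in the middle of the blue tray, and the last picture shows the other things on the bench where they were.

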